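# Slide the battery pack home on the joinery charger

### The job

Put the slide-on battery pack (the block with a wider flat foot) on the charging dock: set it down on the dock's open end and slide it under the two lips, against the end stop, until the sprung catch clicks up behind it, then let go. Either end of the pack may lead. Leave the other battery, the one with the round stem, where it is.

Things in the scene. Friction and masses are not known exactly. Their poses are not given: they have to be found in the camera images.
- pack_center (a point): Loose slide-on battery, 0.45 kg: a ribbed black block 90 mm long (its x), 50 mm wide (its y), on a flat grey foot 90 x 74 mm, 10 mm thick, jutting out 12 mm on both long sides; 60 mm high in all. The point is its centre, 30 mm above its underside; z up. Grip it across the 50 mm width, in its upper half. Both ends are alike.
- dock_home (a point): Fixed grey dock 245 x 124 mm. Point: the pack's centre when home, 30 mm over the slide floor, 55 over the bench. x: slide direction, away from the robot. Along x: end stop face +45 mm (28 high); lips -42 to +45, 12 to 18 mm over the floor (tips 24), 62 apart; channel 80 wide, its mouth flared to 104 at -71; open apron back to -162. Set down with its centre at -112, the pack clears lips and catch.
- catch (a joint): Sprung steel wedge, 30 mm wide, amid the slide floor, at x = -73 to -47.5 mm from dock_home. 0: up, 8 mm above the floor; 0.009 m: pressed down (1 to 2 N). The foot rides over it; once the pack is home (2 mm of play) it springs up behind. Nothing else may rest on it. A loose pack pushed at the middle of its rear end is guided in by the slippery mouth; it takes a few newtons.
- stem_pack: The other battery, to be left alone: a black block 66 x 52 mm, 34 mm high, with a round stem 28 mm thick on top, 76 mm high in all. Origin at the centre of its underside, z up.
Mind the look-alikes: they are no part of the job. Leave any red or white look-alike of the part that bears pack_center alone.

How it is judged:
At the end, for the whole second after the job is handed in: The pack lies at rest under the lips, its centre within 6 mm of the home point along the slide and sideways and within 4 mm in height, upright and in line with the slide within 7 degrees, and the catch has sprung up behind it (reads under 0.003 m) (x of pack_center in the frame of dock_home between -0.006 and 0.006 m and y of pack_center in the frame of dock_home between -0.006 and 0.006 m and z of pack_center in the frame of dock_home between -0.004 and 0.004 m and angle between the x axis of pack_center and the x axis of dock_home, either way round below 0.12 rad and angle between pack_center's own z axis and vertical below 0.12 rad and value of joint catch below 0.003 m and linear speed of pack below 0.02 m/s); the robot touches nothing.
It fails at once if the stem battery is shifted by more than 30 mm (distance of stem_pack from where it was at the start of the episode above 0.03 m).
It also fails if it takes over 45 s, if anything falls off the work surface, if the arm or the gripper's body presses on something with over 40 N, if the wrist force passes 120 N, or if a joint passes its speed limit or range.

### The arm

A 6-joint arm with a two-finger parallel gripper is mounted at the origin on the work surface. World frame = base frame: x ahead of the robot, y to its left, z up, the work surface at z = 0. Lengths are in m, angles in rad, forces in N, time in s.
With the tool pointing down it reaches from about 0.3 to 0.875 m from the base axis. Payload 6.4 kg.
Tool frame: the origin (TCP) lies between the finger pads; the fingertips stand 17 mm ahead of it and the grasp point (between the pads) lies 2 mm behind it; x points along the fingers, y is the direction in which the jaws open and shut, and the axes are right-handed (so a half turn about x gives the same grasp; the last joint's range is limited). The gripper opens to 85 mm and grips with 20 to 120 N. Pads are 22 mm wide; open, the fingers measure 114 mm over their backs; the gripper's body (76 mm by 85 mm) begins 54 mm behind the grasp point. The pads swing forward as they close: fully open they stand 13 mm farther back than shut.
Start: joints at [1.034, 0.181, 1.607, -0, 1.354, -0.206], TCP at [0.187, 0.544, 0.248] pointing down, gripper open.
Joint ranges: [-2.99, 2.99], [-0.89, 2.07], [0.3, 2.58], [-1.14, 4.28], [0, 2.63], [-3.12, 3.12]. Speed limits (rad/s): [2.57, 2.57, 3.01, 3.14, 3.14, 3.14].

### API

Orientations are given as a unit quaternion [x, y, z, w].
In Python, from plant import bot gives the robot as it stands.
- The arm moves only by the tool move_arm, never from a script. Its argument "motion" is one flat list of numbers, 5 for each row, row after row: the shift along the tool's x, y, z in m, then the turn about the tool's x in rad, then the opening, from 0 (shut) to 1 (fully open). In form: [dx, dy, dz, twist, grip, dx, dy, dz, twist, grip, ...]. A call has 1 to 20 rows; each row is the pose to reach, as a shift and turn from the pose commanded when the call began, along the tool's axes at that moment; what a row does not reach only later rows make up. A row lasts 1/10 s, in which the tool goes at most 50 mm and 8.59 degrees, less where a joint would pass 70% of its speed; a pose out of reach is approached as far as the arm can. A call with a gripper value outside its range is refused whole. The fingers move at their own pace and stop on an object; "grip_force" is the grip in N (left out, the last holds). Time passes only in rows, so rows that repeat a pose let the fingers close. It gives the time, the measured TCP pose, the force and the opening at its end, in the units of the state.
- bot.get_state(): the state, without advancing time (a new reading comes with each control period).
- bot.snapshot(name): name is "scene" or "side" or "wrist"; returns a dict with "color" (384x512x3 uint8, red, green, blue), "depth" (384x512 float32, m along the optical axis (not along the pixel's ray), 0 where there is no reading), "mtx" (3x3 intrinsics, pixels), "rvec" (rotation vector, rad) and "tvec" (3), from world to camera coordinates, as OpenCV has them. Camera axes: x right, y down, z forward; pixel columns grow to the right and rows downward; lengths in m; the calibration is good to about 2 mm. A picture is of the moment at which its call begins.
- bot.job_done(): hands the job in, once; it reports no verdict.
Trained networks look in a picture, given as the dict that the camera call returned (one of the last four; its "shot" number tells which), for a name from the list of things; names that differ only in an ending like _2 or _b are one class to them, and where a whole thing is asked for, a point or a joint stands for the part that bears it (a point fixed in the world has none). Each returns a list of dicts, best first, with "conf" (0 to 1); they miss things now and then, are a little off and sometimes report something else, mostly with a low value. They report only what shows in the picture. A call takes as long as a camera call. They do not tell look-alikes from the thing itself.
- bot.look_for(picture, name): "pixel" ([column, row] in pixels, amid what is visible of it).
- bot.pinpoint(picture, name): "pixel" ([column, row] in pixels: a listed point, or the origin of a listed thing).
The state is a dict: "time": time; "joint_positions": joint angles; "qvel": joint speeds; "tau": joint torques, N m; "tcp_pos": TCP position; "eef_rot": TCP orientation; "wrist_force": force on the tool from outside, world axes, zero at the start; "torque": the same for the moment, N m; "opening": finger opening in m.
Only numpy, scipy, OpenCV 4.12 (cv2) and the standard library are available. Lean on these libraries where they do the work, as an engineer would, in place of code of your own. Each camera call takes 0.05 s, during which the arm holds its last target. There are 200 camera calls.

## Working session

There is one attempt and no reset: what is moved stays moved. The work goes in short steps, Python scripts to look and compute and a tool call to move; the robot and the scene stay as the last step left them, time stands still between calls to the robot, and variables do not carry over. Pictures are saved under pics/ and viewed, about 8 in all and at most 12, crops included, and the job is handed in when it is done.

Besides the shell and the picture viewer there is one more tool, called after "Request:" as a command line: name --argument value ..., lists and objects as JSON in quotes. move_arm: Moves the arm, as the interface text tells. Its arguments: {"type":"object","properties":{"motion":{"type":"array"},"grip_force":{"type":"number"}},"required":["motion"]}

```bash
mkdir -p pics; cat > h.py <<'E'
import numpy as np, cv2
from plant import bot
def ray(s,px):
    R=cv2.Rodrigues(np.array(s["rvec"],float))[0]; t=np.array(s["tvec"],float).ravel()
    d=R.T@np.linalg.inv(s["mtx"])@np.array([px[0],px[1],1.]); return -R.T@t,d
def atz(s,px,z):
    c,d=ray(s,px); return c+d*(z-c[2])/d[2]
def cloud(s):
    h,w=s["depth"].shape; v,u=np.mgrid[:h,:w]; c,_=ray(s,(0,0))
    R=cv2.Rodrigues(np.array(s["rvec"],float))[0]
    P=np.stack([u,v,np.ones_like(u)],-1)@np.linalg.inv(s["mtx"]).T*s["depth"][...,None]
    return P@R+c
def save(s,n,crop=None,k=1):
    im=s["color"][...,::-1]
    if crop: a,b,c,d=crop; im=im[b:d,a:c]
    cv2.imwrite("pics/"+n+".png",cv2.resize(im,None,fx=k,fy=k))
E
python3 - <<'E'
from h import *
np.set_printoptions(precision=3,suppress=True)
ims=[]
for n in ["scene","side"]:
    s=bot.snapshot(n); ims.append(s["color"][...,::-1])
    for t in ["pack_center","dock_home","stem_pack"]:
        for r in bot.pinpoint(s,t):
            p=r["pixel"]; print(n,t,np.round(p,1),round(r["conf"],2),atz(s,p,{"pack_center":.03,"dock_home":.055,"stem_pack":0}[t]))
cv2.imwrite("pics/a.png",cv2.resize(np.hstack(ims),(800,300)))
cv2.imwrite("pics/a1.png",ims[0])
print(bot.get_state())
E
```

```text
scene pack_center [212.2 260.8] 0.93 [ 0.632 -0.244  0.03 ]
scene pack_center [136.5 239.4] 0.83 [ 0.539 -0.38   0.03 ]
scene pack_center [128.6 182.9] 0.79 [ 0.399 -0.373  0.03 ]
scene pack_center [237. 144.] 0.69 [ 0.373 -0.113  0.03 ]
scene dock_home [354.7 205.8] 0.77 [0.62  0.069 0.055]
scene dock_home [211.1 264. ] 0.68 [ 0.647 -0.248  0.055]
scene stem_pack [192.6 203. ] 0.73 [ 0.476 -0.25   0.   ]
side pack_center [227.9 156.4] 0.86 [ 0.626 -0.238  0.03 ]
side pack_center [282.3 133.6] 0.86 [ 0.546 -0.381  0.03 ]
side pack_center [341.1 147.8] 0.84 [ 0.395 -0.372  0.03 ]
side pack_center [323.4 218.6] 0.71 [ 0.366 -0.119  0.03 ]
side dock_home [151.3 240. ] 0.77 [0.614 0.072 0.055]
side stem_pack [293. 182.] 0.91 [ 0.467 -0.241  0.   ]
{'time': 0.4, 'joint_positions': array([ 1.034,  0.181,  1.607,  0.   ,  1.354, -0.206]), 'qvel': array([-0.   , -0.003, -0.001,  0.   ,  0.003,  0.001]), 'tau': array([ -0.   , -44.431, -35.118,  -0.   ,   0.003,   0.   ]), 'tcp_pos': array([0.187, 0.544, 0.248]), 'eef_rot': array([ 0.116,  0.698, -0.117,  0.697]), 'wrist_force': array([-1.042, -0.106, -0.208]), 'torque': array([0.049, 0.027, 0.027]), 'opening': 0.08534003478052131}
```

View pics/a.png

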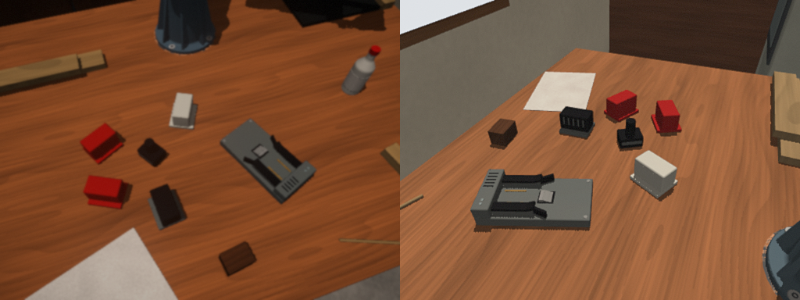

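The picture holds four packs. In scene pixels, red ones are at (136,239) and (129,183), a white one at (237,144), and the black one on a grey foot at (212,261). The stem battery is at (193,203), a brown block at about (303,330) and the dock at (355,206). By the description I choose the black pack at (212,261). Next I get a close crop and measure yaw from depth.

```bash
python3 - <<'E'
from h import *
np.set_printoptions(precision=3,suppress=True)
C=[]
for n in ["scene","side"]:
    s=bot.snapshot(n); P=cloud(s); P=P[s["depth"]>0]; C.append(P)
    if n=="scene":save(s,"b",(160,120,420,320),3)
    def rect(c,r,z0,z1):
        m=(np.hypot(P[:,0]-c[0],P[:,1]-c[1])<r)&(P[:,2]>z0)&(P[:,2]<z1); q=P[m]
        (x,y),wh,a=cv2.minAreaRect((q[:,:2]*1000).astype(np.float32)); print(n,len(q),"z",np.median(q[:,2]),"c",round(x,1),round(y,1),np.round(wh,1),round(a,1))
    print("pack top");rect((.63,-.242),.08,.053,.07)
    print("pack all");rect((.63,-.242),.08,.006,.07)
    print("dock all");rect((.56,.06),.2,.015,.07)
    print("dock stop");rect((.62,.07),.14,.046,.065)
E
```

```text
pack top
scene 1160 z 0.06061924751057923 c 637.8 -247.2 [89.9 49.9] 5.2
pack all
scene 1789 z 0.05955055346195437 c 637.2 -238.9 [90.1 90.7] 5.3
dock all
scene 5956 z 0.026963886998612963 c 584.6 55.5 [244.7 125.3] 21.6
dock stop
scene 1170 z 0.05351613854349074 c 631.7 72.1 [148.3 124.7] 23.7
pack top
side 521 z 0.059119357053836974 c 634.1 -244.4 [90.4 52.7] 5.2
pack all
side 1372 z 0.04260777909311092 c 633.9 -242.8 [92.1 71.8] 7.3
dock all
side 8841 z 0.02524049739943679 c 580.5 59.2 [244.8 124.2] 22.0
dock stop
side 1301 z 0.052212543532709765 c 634.7 81.1 [127.9 122. ] 22.0
```

View pics/b.png

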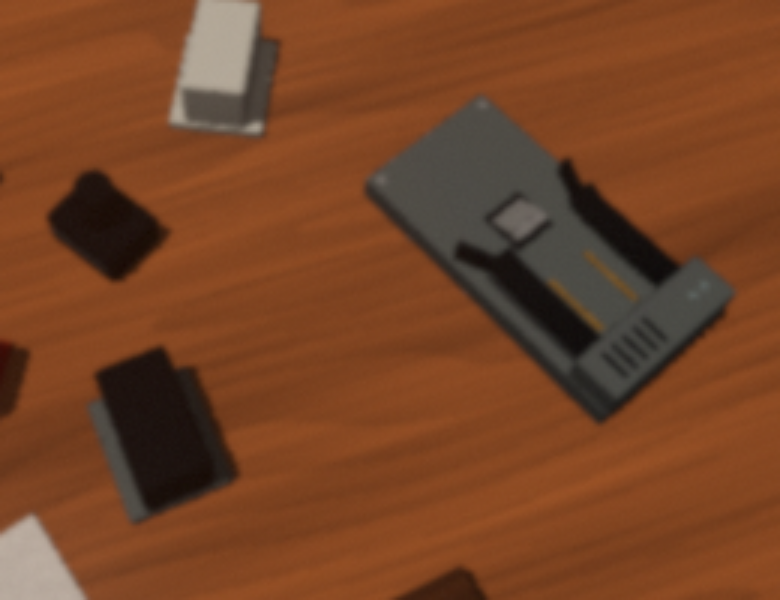

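The crop confirms the choice: a black block on a grey foot, with the catch and open apron on the robot side of the dock. Next I go above the pack and look from close by.

```bash
cat >> h.py <<'E'
from scipy.spatial.transform import Rotation as Ro
HOME=np.array([.619,.072]); YD=np.radians(21.8)
def dk(x,y=0): return HOME+np.array([x*np.cos(YD)-y*np.sin(YD),x*np.sin(YD)+y*np.cos(YD)])
def go(p,jaw=None):
    """shift+twist from present pose to TCP p with jaw axis yaw jaw (deg)"""
    s=bot.get_state(); R=Ro.from_quat(s["eef_rot"]).as_matrix(); d=R.T@(np.array(p)-s["tcp_pos"])
    y=R[:,1]; now=np.degrees(np.arctan2(y[1],y[0])); tw=0
    if jaw is not None: tw=-((jaw-now+90)%180-90)  # tool x down: + twist turns y clockwise
    print("from",s["tcp_pos"].round(4),"jaw",now.round(1),"down",R[:,0].round(3),"-> shift",d.round(4),"twist",np.radians(tw).round(3),"j6",s["joint_positions"][5].round(2),"F",s["wrist_force"].round(1))
E
python3 -c "
from h import *
go([.636,-.246,.2],95.2)"
```

```text
from [0.1867 0.5438 0.2483] jaw 71.0 down [-0. -0. -1.] -> shift [ 0.0483 -0.6011  0.6814] twist -0.422 j6 -0.21 F [0.3 0.2 0.1]
```

Request:
move_arm --motion '[0.048, -0.601, 0.681, -0.422, 1, 0.048, -0.601, 0.681, -0.422, 1, 0.048, -0.601, 0.681, -0.422, 1, 0.048, -0.601, 0.681, -0.422, 1, 0.048, -0.601, 0.681, -0.422, 1, 0.048, -0.601, 0.681, -0.422, 1, 0.048, -0.601, 0.681, -0.422, 1, 0.048, -0.601, 0.681, -0.422, 1, 0.048, -0.601, 0.681, -0.422, 1, 0.048, -0.601, 0.681, -0.422, 1, 0.048, -0.601, 0.681, -0.422, 1, 0.048, -0.601, 0.681, -0.422, 1, 0.048, -0.601, 0.681, -0.422, 1, 0.048, -0.601, 0.681, -0.422, 1, 0.048, -0.601, 0.681, -0.422, 1, 0.048, -0.601, 0.681, -0.422, 1, 0.048, -0.601, 0.681, -0.422, 1, 0.048, -0.601, 0.681, -0.422, 1, 0.048, -0.601, 0.681, -0.422, 1, 0.048, -0.601, 0.681, -0.422, 1]'

```text
time: 2.5
tcp_pos: [0.636, -0.2489, 0.1994]
eef_rot: [-0.031, 0.706, 0.031, 0.706]
wrist_force: [-0.3, -0.2, -0.2]
opening: 0.0855
```

```bash
python3 - <<'E'
from h import *
s=bot.snapshot("wrist"); save(s,"c")
P=cloud(s); P=P[s["depth"]>0]
for z0,z1 in [(.053,.07),(.005,.07)]:
    q=P[(np.hypot(P[:,0]-.636,P[:,1]+.246)<.08)&(P[:,2]>z0)&(P[:,2]<z1)]
    print(len(q),cv2.minAreaRect((q[:,:2]*1000).astype(np.float32)))
go([.636,-.246,.046],95.2)
E
```

```text
5225 ((636.388427734375, -247.34890747070312), (89.09255981445312, 50.35993194580078), 5.033576965332031)
6816 ((636.5540161132812, -247.25352478027344), (89.37893676757812, 73.93254089355469), 5.121674060821533)
from [ 0.6355 -0.2469  0.1994] jaw 95.1 down [-0.001  0.001 -1.   ] -> shift [0.1534 0.0007 0.0007] twist -0.001 j6 -2.2 F [-0.2  0.6 -1.1]
```

View pics/c.png

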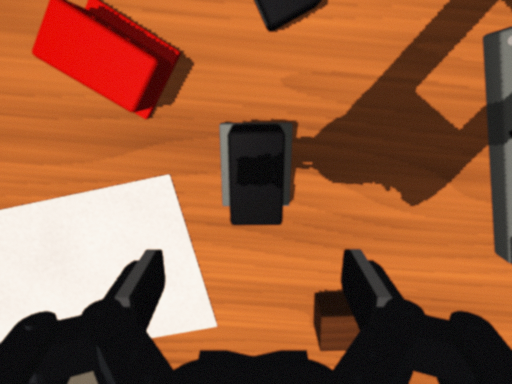

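The wrist view shows the black pack on its grey foot at about (257,172), between the open jaws and clear of its neighbours. I go down and grip it.

Request:
move_arm --motion '[0.05, 0, 0.001, 0, 1, 0.1, 0, 0.001, 0, 1, 0.13, 0, 0.001, 0, 1, 0.153, 0, 0.001, 0, 1, 0.153, 0, 0.001, 0, 1, 0.153, 0, 0.001, 0, 1, 0.153, 0, 0.001, 0, 0, 0.153, 0, 0.001, 0, 0, 0.153, 0, 0.001, 0, 0, 0.153, 0, 0.001, 0, 0, 0.153, 0, 0.001, 0, 0, 0.153, 0, 0.001, 0, 0, 0.153, 0, 0.001, 0, 0, 0.153, 0, 0.001, 0, 0, 0.1, 0, 0.001, 0, 0, 0.05, 0, 0.001, 0, 0, 0.02, 0, 0.001, 0, 0, 0.02, 0, 0.001, 0, 0]' --grip_force 50

```text
time: 4.35
tcp_pos: [0.6397, -0.2474, 0.1874]
eef_rot: [-0.034, 0.703, 0.03, 0.71]
wrist_force: [-0.4, -0.5, -3.1]
opening: 0.0492
```

```bash
python3 - <<'E'
from h import *
print(bot.get_state()["opening"])
p=dk(-.112); print(p); go([*p,.18],111.8)
E
```

```text
0.04917202995523891
[0.51500959 0.0304068 ]
from [ 0.6397 -0.2474  0.1874] jaw 95.2 down [ 0.01  -0.006 -1.   ] -> shift [ 0.0046  0.2881 -0.0989] twist -0.289 j6 -2.2 F [-0.4 -0.5 -3.1]
```

Request:
move_arm --motion '[0.005, 0.288, -0.099, -0.289, 0, 0.005, 0.288, -0.099, -0.289, 0, 0.005, 0.288, -0.099, -0.289, 0, 0.005, 0.288, -0.099, -0.289, 0, 0.005, 0.288, -0.099, -0.289, 0, 0.005, 0.288, -0.099, -0.289, 0, 0.005, 0.288, -0.099, -0.289, 0, 0.005, 0.288, -0.099, -0.289, 0, 0.005, 0.288, -0.099, -0.289, 0, 0.005, 0.288, -0.099, -0.289, 0]'

```text
time: 5.35
tcp_pos: [0.5121, 0.0309, 0.1748]
eef_rot: [-0.133, 0.695, 0.133, 0.694]
wrist_force: [0.3, -0.6, -3.6]
opening: 0.0488
```

```bash
python3 - <<'E'
from h import *
np.set_printoptions(precision=3,suppress=True)
s=bot.snapshot("wrist"); save(s,"d")
P=cloud(s); P=P[s["depth"]>0]
# dock seen from above: end stop and plate
q=P[(P[:,2]>.016)&(P[:,2]<.06)&(np.hypot(P[:,0]-.58,P[:,1]-.057)<.16)]
r=cv2.minAreaRect((q[:,:2]*1000).astype(np.float32)); print(len(q),r)
q=P[(P[:,2]>.09)&(np.hypot(P[:,0]-.515,P[:,1]-.03)<.07)]; print("pack",len(q),q.max(0),q.min(0))
for t in ["dock_home","pack_center"]: 
    for r in bot.pinpoint(s,t): print(t,r["conf"],r["pixel"],atz(s,r["pixel"],.055),atz(s,r["pixel"],.164))
go([*dk(-.112),.0745],111.8)
E
```

```text
4401 ((576.7908325195312, 53.28188705444336), (229.62062072753906, 124.23774719238281), 21.75199317932129)
pack 55420 [0.558 0.088 0.249] [ 0.457 -0.033  0.126]
from [0.512 0.031 0.175] jaw 111.7 down [-0. -0. -1.] -> shift [ 0.101 -0.002  0.002] twist -0.002 j6 -2.12 F [-0.1  0.3 -4.8]
```

View pics/d.png

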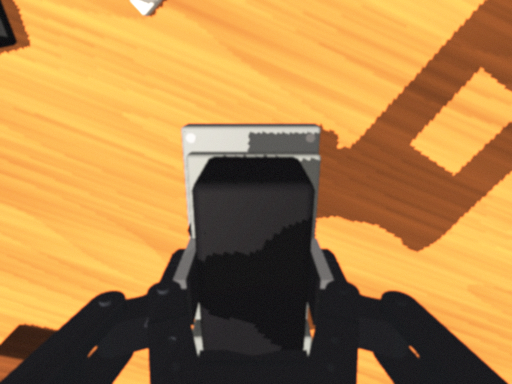

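The pack hangs aligned over the dock: the dock's near edge is at row 125, and both centre columns are about 253. I lower it slowly, release it and rise.

Request:
move_arm --motion '[0.04, -0.003, 0.002, 0, 0, 0.07, -0.003, 0.002, 0, 0, 0.09, -0.003, 0.002, 0, 0, 0.098, -0.003, 0.002, 0, 0, 0.1, -0.003, 0.002, 0, 0, 0.102, -0.003, 0.002, 0, 0, 0.103, -0.003, 0.002, 0, 0, 0.104, -0.003, 0.002, 0, 0, 0.104, -0.003, 0.002, 0, 0]'

```text
time: 6.4
tcp_pos: [0.5165, 0.0297, 0.0745]
eef_rot: [-0.134, 0.693, 0.133, 0.695]
wrist_force: [-6.1, -1.2, 12.8]
opening: 0.0491
```

```bash
python3 -c "
from h import *
go([*dk(-.112),.071],111.8)"
```

```text
from [0.5165 0.0297 0.0745] jaw 111.8 down [ 0.003 -0.001 -1.   ] -> shift [ 0.0035  0.0012 -0.0011] twist -0.0 j6 -2.12 F [-6.1 -1.2 12.8]
```

Request:
move_arm --motion '[0, 0, 0, 0, 1, 0, 0, 0, 0, 1, 0, 0, 0, 0, 1, 0, 0, 0, 0, 1, 0, 0, 0, 0, 1, -0.04, 0, 0, 0, 1, -0.08, 0, 0, 0, 1, -0.1, 0, 0, 0, 1, -0.1, 0, -0.05, 0, 0, -0.1, 0, -0.1, 0, 0, -0.1, 0, -0.1, 0, 0, -0.1, 0, -0.1, 0, 0]'

```text
time: 7.6
tcp_pos: [0.4215, -0.0073, 0.1715]
eef_rot: [-0.133, 0.694, 0.133, 0.695]
wrist_force: [0.8, 0.5, 0.0]
opening: 0.0283
```

```bash
python3 - <<'E'
from h import *
np.set_printoptions(precision=3,suppress=True)
ims=[]
for n in ["scene","side"]:
    s=bot.snapshot(n); P=cloud(s); P=P[s["depth"]>0]; ims.append(s["color"][...,::-1])
    c=dk(-.112)
    q=P[(np.hypot(P[:,0]-c[0],P[:,1]-c[1])<.075)&(P[:,2]>.076)&(P[:,2]<.095)]
    r=cv2.minAreaRect((q[:,:2]*1000).astype(np.float32)); print(n,len(q),q[:,2].mean(),r)
    d=np.array(r[0])/1000-HOME; print("in dock",d[0]*np.cos(YD)+d[1]*np.sin(YD),-d[0]*np.sin(YD)+d[1]*np.cos(YD))
cv2.imwrite("pics/e.png",np.hstack([cv2.resize(ims[0][110:310,240:440],(400,400)),cv2.resize(ims[1][170:330,60:260],(400,400))]))
go([*dk(-.175),.155],111.8)
print(bot.get_state()["opening"])
E
```

```text
scene 895 0.08500600597663467 ((517.1619873046875, 27.435670852661133), (89.42256164550781, 51.7773551940918), 21.895475387573242)
in dock -0.11110490988351163 -0.0035579856463646004
side 1300 0.08362125962712867 ((513.3067016601562, 30.469619750976562), (89.61949920654297, 51.669456481933594), 22.44123077392578)
in dock -0.11355777692749897 0.0006907219904397216
from [ 0.423 -0.007  0.172] jaw 111.8 down [ 0.002 -0.    -1.   ] -> shift [0.017 0.001 0.036] twist -0.0 j6 -2.25 F [-0.3  0.1  0.8]
0.012064863131814638
```

View pics/e.png

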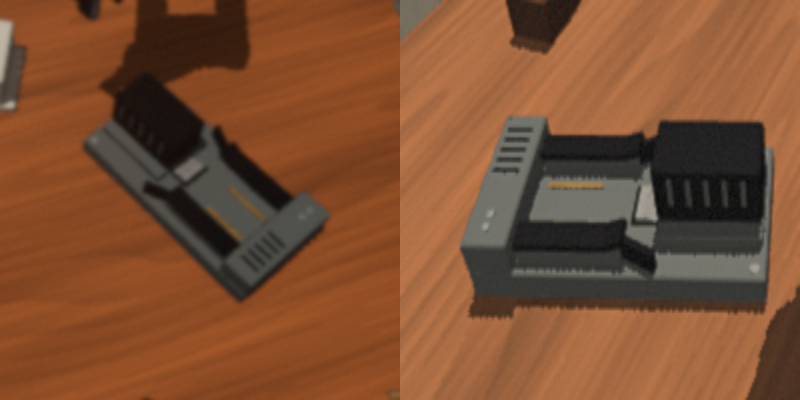

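The pack lies flat on the apron, in line with the slide, just short of the catch. The gripper is shut, so I lower it behind the pack and push at the middle of the rear end.

Request:
move_arm --motion '[0.05, 0, 0, 0, 0, 0.1, 0, 0, 0, 0, 0.114, 0, 0, 0, 0, 0.114, 0, 0.01, 0, 0, 0.114, 0, 0.02, 0, 0, 0.114, 0, 0.03, 0, 0, 0.114, 0, 0.038, 0, 0, 0.114, 0, 0.046, 0, 0, 0.114, 0, 0.054, 0, 0, 0.114, 0, 0.062, 0, 0, 0.114, 0, 0.07, 0, 0, 0.114, 0, 0.078, 0, 0, 0.114, 0, 0.086, 0, 0, 0.114, 0, 0.094, 0, 0, 0.114, 0, 0.102, 0, 0, 0.114, 0, 0.11, 0, 0, 0.114, 0, 0.118, 0, 0, 0.114, 0, 0.125, 0, 0, 0.114, 0, 0.13, 0, 0, 0.114, 0, 0.13, 0, 0]'

```text
time: 9.7
tcp_pos: [0.5436, 0.0414, 0.0574]
eef_rot: [-0.134, 0.694, 0.134, 0.695]
wrist_force: [0.2, -0.1, 0.5]
opening: 0.0001
```

```bash
python3 - <<'E'
from h import *
np.set_printoptions(precision=3,suppress=True)
ims=[]
for n in ["scene","side"]:
    s=bot.snapshot(n); P=cloud(s); P=P[s["depth"]>0]; ims.append(s["color"][...,::-1])
cv2.imwrite("pics/f.png",np.hstack([cv2.resize(ims[0][110:310,240:440],(400,400)),cv2.resize(ims[1][170:330,60:260],(400,400))]))
go([*dk(-.056),.058],111.8)
E
```

```text
from [0.543 0.041 0.057] jaw 111.8 down [ 0.  0. -1.] -> shift [-0.001  0.     0.026] twist -0.0 j6 -2.09 F [-0.2 -1.3 -0.5]
```

View pics/f.png

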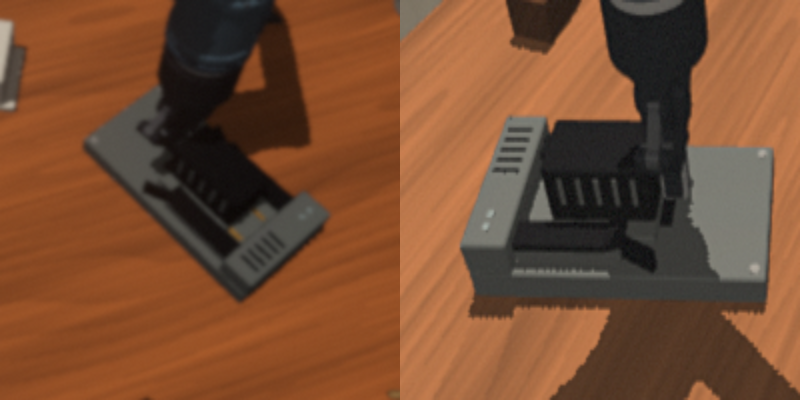

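The pack is under both lips and on line, about 25 mm short of the stop. I push on in small steps.

Request:
move_arm --motion '[0, 0, 0.005, 0, 0, 0, 0, 0.01, 0, 0, 0, 0, 0.015, 0, 0, 0, 0, 0.019, 0, 0, 0, 0, 0.022, 0, 0, 0, 0, 0.024, 0, 0, 0, 0, 0.025, 0, 0, 0, 0, 0.025, 0, 0]'

```text
time: 10.6
tcp_pos: [0.5657, 0.0505, 0.0571]
eef_rot: [-0.134, 0.695, 0.134, 0.694]
wrist_force: [-1.5, -0.3, 0.2]
opening: -0.0002
```

Request:
move_arm --motion '[0, 0, 0.001, 0, 0, 0, 0, 0.002, 0, 0, 0, 0, 0.003, 0, 0, 0, 0, 0.003, 0, 0]'

```text
time: 11.0
tcp_pos: [0.5654, 0.0511, 0.0561]
eef_rot: [-0.133, 0.697, 0.134, 0.692]
wrist_force: [-11.8, -4.0, 4.4]
opening: 0.0001
```

The force rose to 12 N without further travel, so the pack is at the stop. I back off and rise, then check.

Request:
move_arm --motion '[0, 0, 0, 0, 0, 0, 0, -0.01, 0, 0, 0, 0, -0.03, 0, 0, -0.05, 0, -0.05, 0, 0, -0.1, 0, -0.1, 0, 0, -0.15, 0, -0.14, 0, 0, -0.15, 0, -0.18, 0, 0, -0.15, 0, -0.18, 0, 0, -0.15, 0, -0.18, 0, 0]'

```text
time: 11.9
tcp_pos: [0.4011, -0.016, 0.2091]
eef_rot: [-0.134, 0.693, 0.132, 0.696]
wrist_force: [0.5, 0.9, 0.6]
opening: 0.0004
```

```bash
python3 - <<'E'
from h import *
np.set_printoptions(precision=4,suppress=True)
ims=[]
R=lambda d:(d[0]*np.cos(YD)+d[1]*np.sin(YD),-d[0]*np.sin(YD)+d[1]*np.cos(YD))
for n in ["scene","side","wrist"]:
    s=bot.snapshot(n); P=cloud(s); P=P[s["depth"]>0]; ims.append(s["color"][...,::-1])
    q=P[(np.hypot(P[:,0]-HOME[0],P[:,1]-HOME[1])<.075)&(P[:,2]>.076)&(P[:,2]<.095)]
    if len(q)>50:
        r=cv2.minAreaRect((q[:,:2]*1000).astype(np.float32)); print(n,len(q),q[:,2].mean(),r[1:],"in dock",R(np.array(r[0])/1000-HOME))
    D=P[:,:2]-HOME; x,y=R((D[:,0],D[:,1]))
    for a in (-.070,-.065,-.06,-.055,-.051,-.09):
        m=(abs(x-a)<.0025)&(abs(y)<.008)&(P[:,2]<.06); print("  catch x",a,m.sum(),np.median(P[m,2]) if m.any() else None)
cv2.imwrite("pics/g.png",np.hstack([cv2.resize(ims[0][110:310,240:440],(400,400)),cv2.resize(ims[1][170:330,60:260],(400,400))]))
cv2.imwrite("pics/w.png",ims[2])
E
```

```text
scene 1037 0.08504980393154317 ((90.94210052490234, 51.36667251586914), 21.735214233398438) in dock (np.float64(0.0008131732678659456), np.float64(-0.003094549058426361))
  catch x -0.07 13 0.027381148249594145
  catch x -0.065 11 0.029140714342105634
  catch x -0.06 13 0.03145864622531358
  catch x -0.055 6 0.034082009127999746
  catch x -0.051 2 0.03310237422359413
  catch x -0.09 16 0.025848502594951694
side 1304 0.08347921330754764 ((89.96253204345703, 50.41204833984375), 22.375276565551758) in dock (np.float64(-0.0014237655437042424), np.float64(0.0016599967476978068))
  catch x -0.07 22 0.02669857771257944
  catch x -0.065 24 0.028998225029017055
  catch x -0.06 20 0.031004881265797507
  catch x -0.055 19 0.03182828102090396
  catch x -0.051 20 0.03139992039500469
  catch x -0.09 19 0.0240964131125897
wrist 52 0.07842637099071471 ((2.4110734462738037, 13.86987018585205), 20.70093536376953) in dock (np.float64(-0.04392309648235352), np.float64(-0.002002441803721045))
  catch x -0.07 0 None
  catch x -0.065 0 None
  catch x -0.06 0 None
  catch x -0.055 0 None
  catch x -0.051 0 None
  catch x -0.09 0 None
```

View pics/g.png

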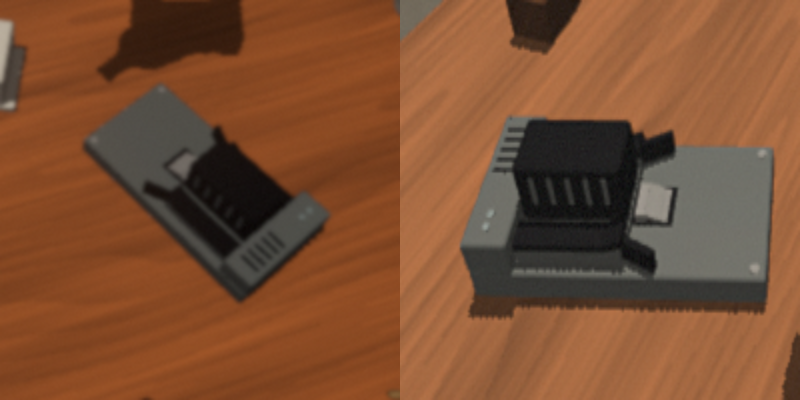

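The pack sits against the stop under both lips. Behind it the catch rises to about 8 mm above the floor, so it is up. The arm is clear, and I hand the job in.

```bash
python3 -c "
from h import *
print(bot.job_done())"
```

```text
the job is handed in; nothing more can be done
None
```

The black slide-on pack is on the dock, under both lips and against the end stop, with the catch up behind it. I set it down on the open end, let go, then pushed it home with the shut fingers until about 12 N showed it had reached the stop. I handed the job in at about 12 s of robot time; no verdict is reported.

**Position:** the last depth checks put the pack's centre within about 1.5 mm of home along the slide and within 1° of the slide direction. Sideways, the two cameras disagree, at -3.1 mm (scene) and +1.7 mm (side). They differed about as much when I first measured the dock, so I take it as calibration error. Both are inside the 6 mm limit.

**Height:** its top measured 83.5 to 85 mm over the bench, against 85 expected.

**Catch:** its surface rises to about 7 to 9 mm above the slide floor just behind the pack, which matches its "up" position. The wrist camera had no view of it, so this rests on the scene and side cameras.

**Rest of the scene:** the arm had backed off clear before I handed in. I never went near the stem battery or the red and white look-alikes, but I did not measure their positions again at the end.

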